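# Shut the marked air valve under the sliding cover

### The job

The compressed air to one tool has to be turned off. With the fingertips, push the loose cover board of the valve box along its rails, all the way aside over the closed deck, without lifting or tipping it; then push the marked valve handle - the one with the large round disc on its hub - round a quarter turn to its stop, square across its pipe. Leave the other handle and everything else on the bench as they are, and finish clear of everything.

Things in the scene. Friction and masses are not known exactly. Their poses are not given: they have to be found in the camera images.
- manifold: Plywood air-valve box fixed to the bench, 200 mm (x) by 540 mm (y). Origin: centre of its underside at bench level, z up. The cover lies on ledges at z 80 mm; guide rails along both long sides and stop strips at both ends rise to z 90 mm. The +y half is the open valve bay; the -y half (y -250 to 10 mm) a closed deck, top at z 78 mm.
- bay (a point): Centre of the valve bay's floor (box x 0, y 130, z 10 mm). The bay is open above, inside 160 mm (x) by 240 mm (y), walls 70 mm high above its floor. Two valves stand in it, hubs at box x 30 mm and y 70 and 180 mm; either may be in either place. Copper pipes along x run beneath the hubs, tops at z 40 mm.
- cover: Loose plywood cover board, 178 mm (x) by 250 mm (y) by 10 mm, 0.25 to 0.5 kg. Origin: centre of its underside, at box z 80 mm. It lies between the rails with 3 mm play each side and slides along the box's y with a push of 2 to 5 N. It starts over the bay (origin at box y 114 to 130 mm); against the far end stop over the deck its origin is at box y -133 mm.
- batten (a point): Centre of the wooden batten fixed across the middle of the cover board's top: 90 mm along x, 22 mm along y, 24 mm high (box z 90 to 114 mm; this point at z 102 mm, straight above the board's origin).
- marked_handle (a joint): Angle (rad) of the marked handle about its upright hub: 0 = open, lever in line with its pipe along the box's -x; grows as it swings towards the box's +y (clockwise from above); 1.571 = shut, lever along the box's +y, on a hard stop. Starts at 0 to 0.35, turns against 0.15 N m of friction (3 N at 48 mm from the hub), stays where it is left.
- marked_hub (a point): On the turning axis of the marked valve's handle, at the mid-height of the lever, 64 mm above the bench. The marked handle is the one with a flat round steel disc, 42 mm across, on top of its hub (disc top 77 mm above the bench). Lever: a grey sleeve 14 mm wide and 16 mm high (56 to 72 mm above the bench), from 18 to 62 mm out from the axis.
- marked_tip (a point): Middle of the outer end of the marked handle's lever, 62 mm from its axis, 64 mm above the bench.
- plain_handle (a joint): Angle (rad) of the plain handle about its upright hub: 0 = open, lever in line with its pipe along the box's -x; grows as it swings towards the box's +y (clockwise from above); 1.571 = shut, lever along the box's +y, on a hard stop. Starts at 0 to 0.35, turns against 0.15 N m of friction (3 N at 48 mm from the hub), stays where it is left.
- plain_hub (a point): On the turning axis of the plain valve's handle, 64 mm above the bench. Same lever as the marked one, but with no disc: its round hub is 20 mm across with a 12 mm nut on top. To be left as it is.
- plain_tip (a point): Middle of the outer end of the plain handle's lever, 62 mm from its axis, 64 mm above the bench.
- spool: Loose bystander, to be left where it is: turned wooden spool, 48 mm across, 58 mm high, at the box's +y end; origin at the centre of its foot.
- plug: Loose bystander, to be left where it is: brass pipe plug 24 mm across, 26 mm high, standing on the bay's floor between the two valves, its top 36 mm above the bench (below the levers); origin at the centre of its foot.
- screwdriver: Loose bystander, to be left where it is: screwdriver lying flat behind the box, 200 mm long, handle 26 mm thick; origin under its middle.
- mallet: Loose bystander, to be left where it is: wooden mallet lying on its side at the box's -y end; head 70 by 110 by 60 mm high centred 90 mm along its +x, handle 30 mm wide along its -x to 160 mm; origin on the bench between.
- wax_jar: Loose bystander, to be left where it is: glass jar 68 mm across, 75 mm high, at the box's +y end; origin at the centre of its foot.
- tin: Loose bystander, to be left where it is: steel tin 60 mm across, 40 mm high, behind the box; origin at the centre of its foot.

How it is judged:
By the outcome, as a careful person would: the job done as asked, in the order asked, and still so for the second after the job is handed in, with the robot touching nothing.
It also fails if it takes over 48 s, if anything falls off the work surface, if the arm or the gripper's body presses on something with over 40 N, if the wrist force passes 120 N, or if a joint passes its speed limit or range.

### The arm

A 6-joint arm with a two-finger parallel gripper is mounted at the origin on the work surface. World frame = base frame: x ahead of the robot, y to its left, z up, the work surface at z = 0. Lengths are in m, angles in rad, forces in N, time in s.
With the tool pointing down it reaches from about 0.225 to 0.875 m from the base axis. Payload 3.4 kg.
Tool frame: the origin (TCP) lies midway between the tips of the shut fingers; the grasp point (between the pads) lies 19 mm behind it (manip.grip_point_offset is the distance from the TCP to the grasp point, in m); z points along the fingers, y is the line along which they close (so a half turn about z gives the same grasp; the last joint's range is limited). The gripper opens to 85 mm and grips with 20 to 120 N. Pads are 22 mm wide; open, the fingers measure 114 mm over their backs; the gripper's body (76 mm by 85 mm) begins 54 mm behind the grasp point. The pads swing forward as they close: fully open they stand 13 mm farther back than shut.
Start: joints at [1.222, 0.276, 1.505, -0, 1.361, -0.121], TCP at [0.13, 0.56, 0.231] pointing down, gripper open.
Joint ranges: [-2.89, 2.89], [-0.75, 2.08], [0.22, 2.7], [-1.18, 4.32], [0.11, 2.71], [-2.7, 2.7]. Speed limits (rad/s): [2.57, 2.57, 3.14, 3.14, 3.14, 3.14].

### API

Orientations are given as a unit quaternion [w, x, y, z].
In Python, from rig import manip gives the robot as it stands.
- The arm moves only by the shell command python3 -m handwheel 'ROWS' [FORCE]. ROWS is JSON, a list of rows, each an object with "translation": the shift along the tool's x, y, z in m, a list of three; "angular": the turn, a rotation vector about the tool's x, y, z in degrees, a list of three; "hand": the closure, from 0 (fully open) to 1 (shut). A call has 1 to 10 rows; each row shifts and turns the commanded pose from where the row before left it, along the tool's axes as they then stand; what a row does not reach is not made up. A row lasts 1/12 s, in which the tool goes at most 41.7 mm and 7.16 degrees, less where a joint would pass 70% of its speed; a pose out of reach is approached as far as the arm can. A call with a gripper value outside its range is refused whole. The fingers move at their own pace and stop on an object; FORCE is the grip in N (left out, the last holds). Time passes only in rows, so rows that do not move let the fingers close. It gives the time, the measured TCP pose, the force, the opening and the grip force at its end, in the units of the state.
- manip.get_state(): the state, without advancing time (a new reading comes with each control period).
- manip.get_image(name): name is "scene" or "top" or "wrist"; returns the picture (400x640x3 uint8, red, green, blue); there is no depth.
- manip.camera_info(name): a dict with "camera_matrix" (3x3 intrinsics, pixels), "eye" and "orientation" of the camera in the world; the wrist camera has in their place "tool_from_camera" (4x4, takes a point from camera to tool coordinates, whose origin is the TCP and whose axes are the flange's). Camera axes: x right, y down, z forward; pixel columns grow to the right and rows downward; lengths in m; the calibration is good to about 2 mm. A picture is of the moment at which its call begins: read the wrist's pose just before it. camera_info takes no time and is no camera call.
- manip.sign_off(): hands the job in; it is judged then, once.
The state is a dict: "clock": time; "qpos": joint angles; "qd": joint speeds; "effort": joint torques, N m; "position": TCP position; "ee_rot": TCP orientation; "contact_force": force on the tool from outside, world axes, zero at the start; "moment": the same for the moment, N m; "width": finger opening in m; "gripper_force": force on a finger pad.
Only numpy, scipy, OpenCV 4.12 (cv2) and the standard library are available. Lean on these libraries where they do the work, as an engineer would, in place of code of your own. Each camera call takes 0.05 s, during which the arm holds its last target. There are 200 camera calls.

## Working session

There is one attempt and no reset: what is moved stays moved. The work goes in short steps, Python scripts to look and compute and a shell command to move; the robot and the scene stay as the last step left them, time stands still between calls to the robot, and variables do not carry over. Pictures are saved under pics/ and viewed, at most 10 in all, crops included, and the job is handed in when it is done.

```bash
mkdir -p pics; ls; python3 - <<'E'
from rig import manip
import cv2,numpy as np
np.set_printoptions(precision=4,suppress=True)
print(manip.get_state())
for n in("scene","top"):
    cv2.imwrite(f"pics/{n}0.png",manip.get_image(n)[:,:,::-1]); print(manip.camera_info(n))
print(manip.camera_info("wrist"))
E
```

```text
pics
{'clock': 0.0, 'qpos': array([ 1.222 ,  0.2766,  1.5062,  0.    ,  1.3607, -0.121 ]), 'qd': array([0.0001, 0.0009, 0.0023, 0.0002, 0.0022, 0.0009]), 'effort': array([ -0.0016, -41.677 , -24.5806,  -0.0005,   0.0109,   0.    ]), 'position': array([0.1297, 0.5596, 0.2304]), 'ee_rot': array([-0.0002,  0.1137,  0.9935, -0.0009]), 'contact_force': array([ 0.0943, -0.1343, -0.9514]), 'moment': array([ 0.0152, -0.0165,  0.0253]), 'gripper_force': 0.0, 'width': 0.08533421816890965}
{'camera_matrix': array([[445.1276,   0.    , 322.5922],
       [  0.    , 445.1276, 194.4033],
       [  0.    ,   0.    ,   1.    ]]), 'eye': array([ 1.1078, -0.8931,  0.9538]), 'orientation': array([-0.4036,  0.8768,  0.2334, -0.1179])}
{'camera_matrix': array([[404.1379,   0.    , 318.2925],
       [  0.    , 404.1379, 198.4165],
       [  0.    ,   0.    ,   1.    ]]), 'eye': array([0.454 , 0.0203, 1.2349]), 'orientation': array([-0.0402,  0.7074, -0.7044,  0.0423])}
{'camera_matrix': array([[311.8196,   0.    , 331.7148],
       [  0.    , 311.8196, 200.9796],
       [  0.    ,   0.    ,   1.    ]]), 'tool_from_camera': array([[-0.0002, -0.9501, -0.3118,  0.0792],
       [ 1.    , -0.0005,  0.0009,  0.0002],
       [-0.001 , -0.3118,  0.9501, -0.1431],
       [ 0.    ,  0.    ,  0.    ,  1.    ]])}
```

View pics/top0.png

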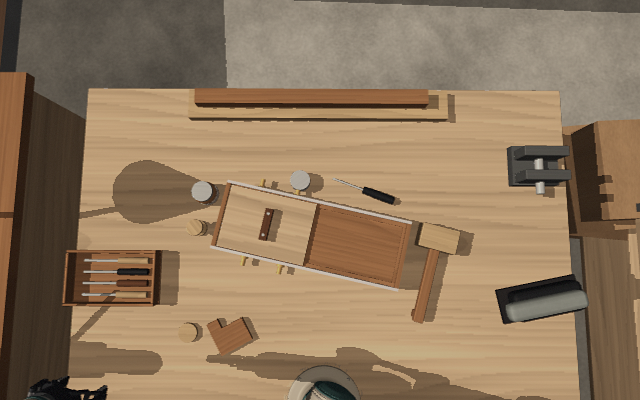

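View pics/scene0.png

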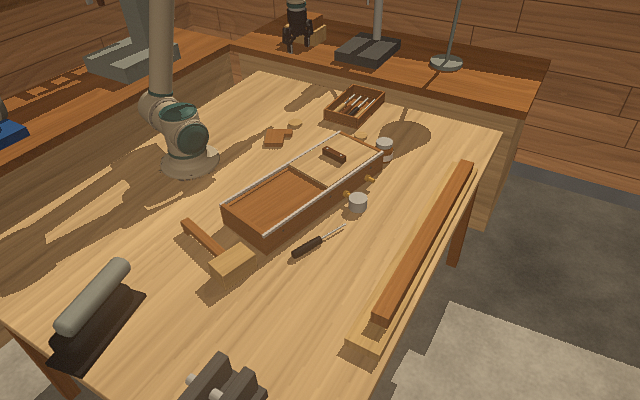

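The top view shows the box with corners near (229,181), (412,221), (396,289) and (211,247). The cover is over the left (+y) end with its batten at (265,224). The jar (202,191) and spool (197,227) are at that end, and the mallet is at the right end. I'll zoom in for the corners.

```bash
cat > h.py <<'E'
from rig import manip
import cv2,numpy as np
from scipy.spatial.transform import Rotation as R
np.set_printoptions(precision=4,suppress=True)
def rot(q): return R.from_quat(np.roll(q,-1)).as_matrix()
def cam(n,state=None):
    c=manip.camera_info(n); K=c["camera_matrix"]
    if n=="wrist":
        T=c["tool_from_camera"]; Q=rot(state["ee_rot"]); return K,Q@T[:3,:3],state["position"]+Q@T[:3,3]
    return K,rot(c["orientation"]),c["eye"]
def ray(C,px,z):
    K,Q,e=C; d=Q@np.linalg.solve(K,[px[0],px[1],1]); return e+d*(z-e[2])/d[2]
def proj(C,p):
    K,Q,e=C; v=K@(Q.T@(np.asarray(p)-e)); return v[:2]/v[2]
E
python3 - <<'E'
from h import *
im=cv2.imread("pics/top0.png")[165:305,185:425]
cv2.imwrite("pics/top0c.png",cv2.resize(im,None,fx=3.33,fy=3.33,interpolation=cv2.INTER_CUBIC))
C=cam("top")
for p in[(229,181),(412,221),(396,289),(211,247)]: print(ray(C,p,.09))
print(ray(C,(265,224),.114))
E
```

```text
[0.6374 0.2731 0.09  ]
[ 0.525  -0.2489  0.09  ]
[ 0.3356 -0.2     0.09  ]
[0.4495 0.3181 0.09  ]
[0.5134 0.1646 0.114 ]
```

View pics/top0c.png

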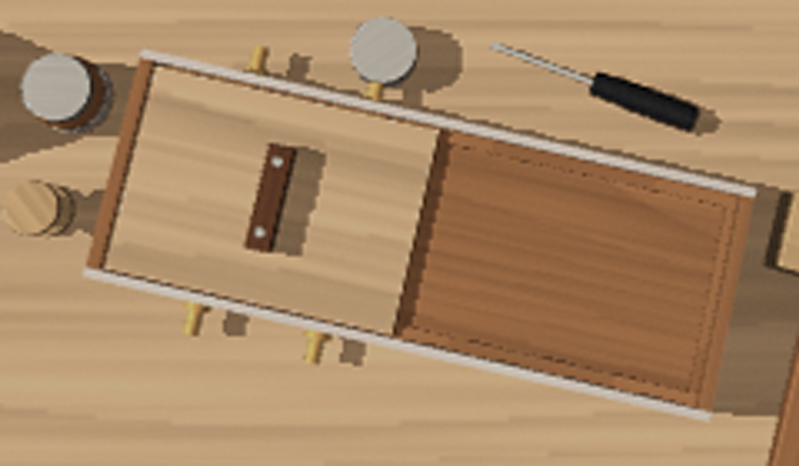

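The crop shows rail corners at about (145,50), (755,190), (710,418) and (85,270). The batten's centre is at (271,198) and the cover's right edge runs from (442,128) to (395,333). Next I fit the box pose.

```bash
cat >> h.py <<'E'
def fit(B,W):
    B=np.array(B,float)[:,:2];W=np.array(W)[:,:2];b=B-B.mean(0);w=W-W.mean(0)
    a=np.arctan2((b[:,0]*w[:,1]-b[:,1]*w[:,0]).sum(),(b*w).sum())
    M=np.array([[np.cos(a),-np.sin(a)],[np.sin(a),np.cos(a)]]); return a,M,W.mean(0)-M@B.mean(0)
E
python3 - <<'E'
from h import *
C=cam("top"); f=lambda p:np.array(p)/(800/240.)+[185-.35,165-.35]
pts=[f(p) for p in[(145,50),(755,190),(710,418),(85,270)]]
W=[ray(C,p,.09) for p in pts];B=[(.1,.27),(.1,-.27),(-.1,-.27),(-.1,.27)]
a,M,t=fit(B,W); print(np.degrees(a),t)
for b,w in zip(B,W): print(M@b+t-w[:2])
g=lambda p,z:M.T@(ray(C,f(p),z)[:2]-t)
print("batten",g((271,198),.114),"edge",g((442,128),.09),g((395,333),.09))
for n,p,z in[("jar",(57,88),.075),("spool",(33,207),.058),("tin",(384,50),.04)]:print(n,g(p,z))
E
```

```text
-12.84533347300995 [0.4876 0.0363]
[0.0038 0.0016]
[ 0.0019 -0.0027]
[-0.0027 -0.0001]
[-0.0031  0.0012]
batten [-0.0029  0.1282] edge [0.0888 0.0035] [-0.0887  0.0028]
jar [0.0486 0.3373]
spool [-0.0561  0.3358]
tin [0.1508 0.0714]
```

```bash
A='{"translation":[-0.0333,-0.0184,0],"angular":[0,0,0],"hand":0.55}'; python3 -m handwheel '[{"translation":[-0.0333,-0.0184,0],"angular":[0,0,0],"hand":0.55},{"translation":[-0.0333,-0.0184,0],"angular":[0,0,0],"hand":0.55},{"translation":[-0.0333,-0.0184,0],"angular":[0,0,0],"hand":0.55},{"translation":[-0.0333,-0.0184,0],"angular":[0,0,0],"hand":0.55},{"translation":[-0.0333,-0.0184,0],"angular":[0,0,0],"hand":0.55},{"translation":[-0.0333,-0.0184,0],"angular":[0,0,0],"hand":0.55},{"translation":[-0.0333,-0.0184,0],"angular":[0,0,0],"hand":0.55},{"translation":[-0.0333,-0.0184,0],"angular":[0,0,0],"hand":0.55},{"translation":[-0.0333,-0.0184,0],"angular":[0,0,0],"hand":0.55},{"translation":[-0.0333,-0.0184,0],"angular":[0,0,0],"hand":0.55}]' 30
python3 -m handwheel '[{"translation":[-0.0333,-0.0184,0],"angular":[0,0,0],"hand":0.55},{"translation":[-0.0333,-0.0184,0],"angular":[0,0,0],"hand":0.55},{"translation":[-0.0333,-0.0184,0],"angular":[0,0,0],"hand":0.55},{"translation":[-0.0333,-0.0184,0],"angular":[0,0,0],"hand":0.55},{"translation":[0,0,0],"angular":[0,0,7],"hand":0.55},{"translation":[0,0,0],"angular":[0,0,7],"hand":0.55},{"translation":[0,0,0],"angular":[0,0,7],"hand":0.55},{"translation":[0,0,0],"angular":[0,0,7],"hand":0.55},{"translation":[0,0,0],"angular":[0,0,7],"hand":0.55},{"translation":[0,0,0],"angular":[0,0,7],"hand":0.55}]'
python3 -m handwheel '[{"translation":[0,0,0],"angular":[0,0,7],"hand":0.55},{"translation":[0,0,0],"angular":[0,0,7],"hand":0.55},{"translation":[0,0,0],"angular":[0,0,7],"hand":0.55},{"translation":[0,0,0],"angular":[0,0,7],"hand":0.55},{"translation":[0,0,0],"angular":[0,0,7],"hand":0.55},{"translation":[0,0,0],"angular":[0,0,7],"hand":0.55},{"translation":[0,0,0],"angular":[0,0,6],"hand":0.55},{"translation":[0,0,0],"angular":[0,0,0],"hand":0.55},{"translation":[0,0,0],"angular":[0,0,0],"hand":0.55}]'
python3 - <<'E'
from h import *
s=manip.get_state(); cv2.imwrite("pics/w1.png",manip.get_image("wrist")[:,:,::-1])
np.save("w1.npy",np.r_[s["position"],s["ee_rot"]])
a=np.radians(-12.85);M=np.array([[np.cos(a),-np.sin(a)],[np.sin(a),np.cos(a)]])
print(M.T@(s["position"][:2]-[.4876,.0363]),M.T@rot(s["ee_rot"])[:2,0],s)
E
```

```text
clock: 0.93
position: [0.4135, 0.3041, 0.2311]
ee_rot: [-0.0, 0.114, 0.994, -0.0]
contact_force: [1.1, -0.0, -0.5]
width: 0.0383
gripper_force: 0.0
clock: 1.77
position: [0.5256, 0.2037, 0.2308]
ee_rot: [-0.0, 0.465, 0.885, -0.0]
contact_force: [0.5, -0.2, 0.8]
width: 0.0384
gripper_force: 0.0
clock: 2.52
position: [0.5256, 0.2039, 0.2309]
ee_rot: [-0.0, 0.782, 0.623, -0.0]
contact_force: [0.1, 0.6, 0.6]
width: 0.0388
gripper_force: 0.0
[-0.0002  0.1718] [0.0008 1.    ] {'clock': 2.5167, 'qpos': array([0.2466, 0.2596, 1.5289, 0.0001, 1.3538, 0.4716]), 'qd': array([ 0.0001, -0.0002, -0.0007, -0.0001, -0.0003, -0.0047]), 'effort': array([  0.0009, -40.62  , -24.5359,   0.0006,   0.005 ,   0.0995]), 'position': array([0.5256, 0.2039, 0.2309]), 'ee_rot': array([-0.0002,  0.782 ,  0.6232, -0.0003]), 'contact_force': array([0.137 , 0.5601, 0.5976]), 'moment': array([-0.0149,  0.0563, -0.0401]), 'gripper_force': 0.0, 'width': 0.038764211734468666}
```

View pics/w1.png

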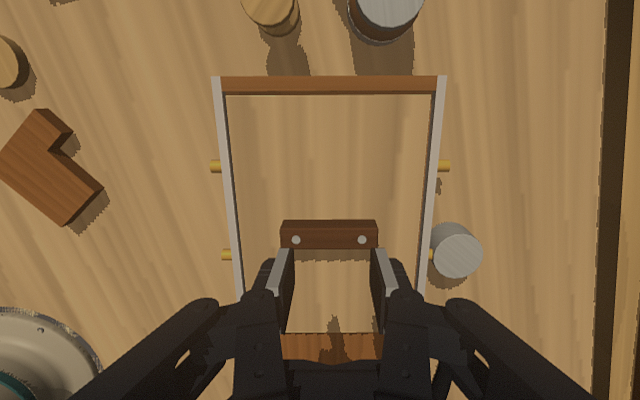

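The wrist view is aligned with the box. The batten's screws are at (296,240) and (362,239), centre about (329,240). Next I check the batten and the box corners, (213,76) and (446,76), against the top-camera fit.

```bash
python3 - <<'E'
from h import *
v=np.load("w1.npy");C=cam("wrist",{"position":v[:3],"ee_rot":v[3:]})
a=np.radians(-12.85);M=np.array([[np.cos(a),-np.sin(a)],[np.sin(a),np.cos(a)]]);t=np.array([.4876,.0363])
for p,z in[((329,240),.114),((329,220),.114),((329,232),.114),((329,249),.114),((213,76),.09),((446,76),.09)]: print(p,M.T@(ray(C,p,z)[:2]-t))
for y in(.117,.139):
  for z in (.09,.114):print(y,z,proj(C,np.r_[M@[0,y]+t,z]))
E
```

```text
(329, 240) [-0.002   0.1294]
(329, 220) [-0.0019  0.1491]
(329, 232) [-0.0019  0.1374]
(329, 249) [-0.002   0.1203]
(213, 76) [-0.1     0.2707]
(446, 76) [0.0974 0.2705]
0.117 0.09 [331.213  241.0208]
0.117 0.114 [331.1538 252.2335]
0.139 0.09 [331.181  220.5528]
0.139 0.114 [331.1177 230.3838]
```

```bash
python3 -m handwheel '[{"translation":[0,0,0.033],"angular":[0,0,0],"hand":0.55},{"translation":[0,0,0.033],"angular":[0,0,0],"hand":0.55},{"translation":[0,0,0.033],"angular":[0,0,0],"hand":0.55},{"translation":[0,0,0.02],"angular":[0,0,0],"hand":0.55},{"translation":[0,0,0.013],"angular":[0,0,0],"hand":0.55},{"translation":[-0.01,0,0],"angular":[0,0,0],"hand":0.55},{"translation":[-0.007,0,0],"angular":[0,0,0],"hand":0.55},{"translation":[-0.006,0,0],"angular":[0,0,0],"hand":0.55},{"translation":[-0.006,0,0],"angular":[0,0,0],"hand":0.55},{"translation":[-0.006,0,0],"angular":[0,0,0],"hand":0.55}]'
```

```text
clock: 3.4
position: [0.5188, 0.1695, 0.1007]
ee_rot: [0.0, 0.783, 0.622, 0.002]
contact_force: [-0.2, 1.3, 0.0]
width: 0.0386
gripper_force: 1.0
```

```bash
python3 -m handwheel '[{"translation":[-0.008,0,0],"angular":[0,0,0],"hand":0.55},{"translation":[-0.01,0,0],"angular":[0,0,0],"hand":0.55},{"translation":[-0.012,0,0],"angular":[0,0,0],"hand":0.55},{"translation":[-0.012,0,0],"angular":[0,0,0],"hand":0.55},{"translation":[-0.012,0,0],"angular":[0,0,0],"hand":0.55},{"translation":[-0.012,0,0],"angular":[0,0,0],"hand":0.55},{"translation":[-0.012,0,0],"angular":[0,0,0],"hand":0.55},{"translation":[-0.012,0,0],"angular":[0,0,0],"hand":0.55},{"translation":[-0.012,0,0],"angular":[0,0,0],"hand":0.55},{"translation":[-0.012,0,0],"angular":[0,0,0],"hand":0.55}]'
python3 - <<'E'
from h import *
s=manip.get_state(); cv2.imwrite("pics/w2.png",manip.get_image("wrist")[:,:,::-1])
np.save("w2.npy",np.r_[s["position"],s["ee_rot"]])
E
```

```text
clock: 4.23
position: [0.4918, 0.0576, 0.0992]
ee_rot: [-0.0, 0.783, 0.622, -0.0]
contact_force: [0.8, 3.7, 1.0]
width: 0.0387
gripper_force: 1.5
```

View pics/w2.png

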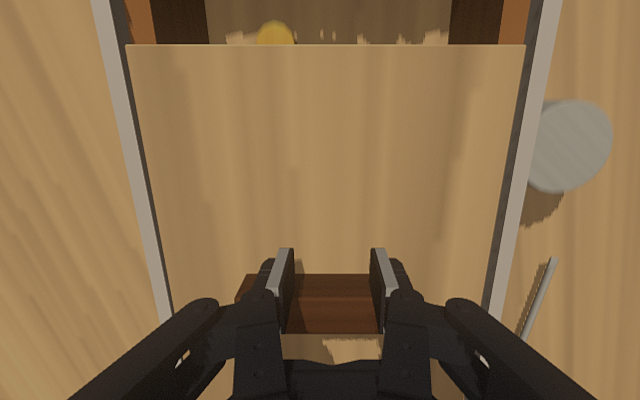

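The board is sliding flat and straight, with its +y edge at row 44 and the fingers against the batten. The push force is 3.7 N. I'll keep going.

```bash
python3 -m handwheel '[{"translation":[-0.012,0,0],"angular":[0,0,0],"hand":0.55},{"translation":[-0.012,0,0],"angular":[0,0,0],"hand":0.55},{"translation":[-0.012,0,0],"angular":[0,0,0],"hand":0.55},{"translation":[-0.012,0,0],"angular":[0,0,0],"hand":0.55},{"translation":[-0.012,0,0],"angular":[0,0,0],"hand":0.55},{"translation":[-0.012,0,0],"angular":[0,0,0],"hand":0.55},{"translation":[-0.012,0,0],"angular":[0,0,0],"hand":0.55},{"translation":[-0.012,0,0],"angular":[0,0,0],"hand":0.55},{"translation":[-0.012,0,0],"angular":[0,0,0],"hand":0.55},{"translation":[-0.01,0,0],"angular":[0,0,0],"hand":0.55}]'
python3 -m handwheel '[{"translation":[-0.005,0,0],"angular":[0,0,0],"hand":0.55},{"translation":[-0.004,0,0],"angular":[0,0,0],"hand":0.55},{"translation":[-0.003,0,0],"angular":[0,0,0],"hand":0.55},{"translation":[0,0,0],"angular":[0,0,0],"hand":0.55}]'
```

```text
clock: 5.12
position: [0.4648, -0.0576, 0.0991]
ee_rot: [-0.0, 0.783, 0.622, -0.0]
contact_force: [-0.2, 3.0, -1.4]
width: 0.0384
gripper_force: 0.8
clock: 5.45
position: [0.4626, -0.0684, 0.0992]
ee_rot: [0.0, 0.783, 0.622, -0.0]
contact_force: [-0.0, 0.8, 0.4]
width: 0.0384
gripper_force: 0.0
```

```bash
python3 -m handwheel '[{"translation":[-0.002,0,0],"angular":[0,0,0],"hand":0.55},{"translation":[-0.002,0,0],"angular":[0,0,0],"hand":0.55}]'; python3 -m handwheel '[{"translation":[-0.001,0,0],"angular":[0,0,0],"hand":0.55},{"translation":[-0.001,0,0],"angular":[0,0,0],"hand":0.55}]'
```

```text
clock: 5.62
position: [0.4619, -0.0708, 0.0993]
ee_rot: [-0.001, 0.783, 0.622, 0.001]
contact_force: [1.5, 7.9, 2.1]
width: 0.0385
gripper_force: 4.0
clock: 5.78
position: [0.4614, -0.0709, 0.0993]
ee_rot: [-0.002, 0.783, 0.622, 0.002]
contact_force: [0.7, 11.5, 2.1]
width: 0.0388
gripper_force: 5.7
```

```bash
python3 -m handwheel '[{"translation":[0.01,0,0],"angular":[0,0,0],"hand":0.55},{"translation":[0.015,0,0],"angular":[0,0,0],"hand":0.55},{"translation":[0.02,0,-0.025],"angular":[0,0,0],"hand":1},{"translation":[0.02,0,-0.035],"angular":[0,0,0],"hand":1},{"translation":[0.02,0,-0.035],"angular":[0,0,0],"hand":1},{"translation":[0.02,0,-0.035],"angular":[0,0,0],"hand":1},{"translation":[0.03,0,-0.03],"angular":[0,0,0],"hand":1},{"translation":[0.03,0,0],"angular":[0,0,0],"hand":1},{"translation":[0,0,0],"angular":[0,0,0],"hand":1},{"translation":[0,0,0],"angular":[0,0,0],"hand":1}]'
python3 - <<'E'
from h import *
s=manip.get_state(); cv2.imwrite("pics/w3.png",manip.get_image("wrist")[:,:,::-1])
np.save("w3.npy",np.r_[s["position"],s["ee_rot"]])
E
```

```text
clock: 6.62
position: [0.4987, 0.0877, 0.259]
ee_rot: [0.001, 0.782, 0.624, -0.0]
contact_force: [-1.0, 0.5, -1.3]
width: -0.0
gripper_force: 0.0
```

View pics/w3.png

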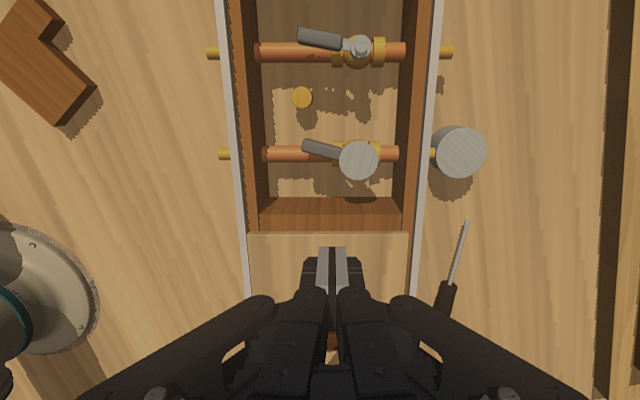

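The marked valve, with the disc at (358,160) and its lever end near (303,148), is the nearer one (y 70). The plain handle's nut is at (361,46) with its tip at (299,37), and the plug is at (302,97). The cover's edge is at row 232, at the deck.

```bash
python3 - <<'E'
from h import *
v=np.load("w3.npy");C=cam("wrist",{"position":v[:3],"ee_rot":v[3:]})
a=np.radians(-12.85);M=np.array([[np.cos(a),-np.sin(a)],[np.sin(a),np.cos(a)]]);t=np.array([.4876,.0363])
g=lambda p,z:M.T@(ray(C,p,z)[:2]-t)
print("tcp",M.T@(v[:2]-t))
for n,p,z in[("disc",(358,160),.077),("tip",(303,147),.072),("nut",(361,46),.077),("ptip",(299,37),.072),("plug",(302,97),.036),("cover",(330,232),.09),("wallx-",(247,160),.085)]: print(n,g(p,z))
h=np.array([.03,.07])
for th in np.radians([0,10,15,20]):
  for r in(.025,.062): print(round(np.degrees(th)),r,proj(C,np.r_[M@(h+r*np.array([-np.cos(th),np.sin(th)]))+t,.072]))
E
```

```text
tcp [-0.0006  0.0526]
disc [0.0281 0.0717]
tip [-0.0298  0.0846]
nut [0.0281 0.1801]
ptip [-0.0306  0.1886]
plug [-0.0326  0.1347]
cover [-0.0015 -0.005 ]
wallx- [-0.0865  0.0732]
0 0.025 [336.0087 160.6695]
0 0.062 [301.3792 160.6826]
10 0.025 [336.3823 156.629 ]
10 0.062 [301.9589 150.6006]
15 0.025 [336.8357 154.6351]
15 0.062 [302.921  145.5799]
20 0.025 [337.464  152.6794]
20 0.062 [304.3313 140.6263]
```

Marked hub is at about (0.029, 0.071) in the box frame, with the lever at about 13°. I'll put the shut fingers down on the lever's -y side at box (-0.017, 0.042), tips at z 0.058.

```bash
python3 -m handwheel '[{"translation":[-0.0105,-0.0165,0],"angular":[0,0,0],"hand":1},{"translation":[0,0,0.035],"angular":[0,0,0],"hand":1},{"translation":[0,0,0.035],"angular":[0,0,0],"hand":1},{"translation":[0,0,0.035],"angular":[0,0,0],"hand":1},{"translation":[0,0,0.03],"angular":[0,0,0],"hand":1},{"translation":[0,0,0.025],"angular":[0,0,0],"hand":1},{"translation":[0,0,0],"angular":[0,0,0],"hand":1}]'
python3 -m handwheel '[{"translation":[0,0,0.02],"angular":[0,0,0],"hand":1},{"translation":[0,0,0.015],"angular":[0,0,0],"hand":1},{"translation":[0,0,0.006],"angular":[0,0,0],"hand":1},{"translation":[0,0,0],"angular":[0,0,0],"hand":1}]'
python3 - <<'E'
from h import *
s=manip.get_state()
a=np.radians(-12.85);M=np.array([[np.cos(a),-np.sin(a)],[np.sin(a),np.cos(a)]]);t=np.array([.4876,.0363])
p=M.T@(s["position"][:2]-t);print(p,M.T@rot(s["ee_rot"])[:2,:2])
h=np.array([.029,.071]);th=np.radians(13);q=h+.046*np.array([-np.cos(th),np.sin(th)])-.020*np.array([np.sin(th),np.cos(th)])
print(q,q-p)
E
```

```text
clock: 7.25
position: [0.475, 0.0786, 0.0936]
ee_rot: [-0.003, 0.783, 0.622, -0.005]
contact_force: [-0.0, 0.5, -0.6]
width: -0.0002
gripper_force: 0.0
clock: 7.58
position: [0.4794, 0.0793, 0.0573]
ee_rot: [-0.001, 0.783, 0.622, -0.001]
contact_force: [-0.0, -0.1, -0.3]
width: 0.0001
gripper_force: 0.0
[-0.0176  0.0401] [[ 0.0042  1.    ]
 [ 1.     -0.0042]]
[-0.0203  0.0619] [-0.0028  0.0217]
```

```bash
python3 -m handwheel '[{"translation":[0.007,-0.001,0],"angular":[0,0,6.5],"hand":1},{"translation":[0.007,-0.002,0],"angular":[0,0,6.5],"hand":1},{"translation":[0.0072,-0.0023,0],"angular":[0,0,0],"hand":1},{"translation":[0.0057,-0.002,0],"angular":[0,0,7],"hand":1},{"translation":[0.0057,-0.002,0],"angular":[0,0,7],"hand":1},{"translation":[0.0057,-0.002,0],"angular":[0,0,7],"hand":1},{"translation":[0.0057,-0.002,0],"angular":[0,0,7],"hand":1}]'
python3 -m handwheel '[{"translation":[0.0057,-0.002,0],"angular":[0,0,7],"hand":1},{"translation":[0.0057,-0.002,0],"angular":[0,0,7],"hand":1},{"translation":[0.0057,-0.002,0],"angular":[0,0,7],"hand":1},{"translation":[0.0057,-0.002,0],"angular":[0,0,7],"hand":1}]'
python3 - <<'E'
from h import *
s=manip.get_state()
a=np.radians(-12.85);M=np.array([[np.cos(a),-np.sin(a)],[np.sin(a),np.cos(a)]]);t=np.array([.4876,.0363])
p=M.T@(s["position"][:2]-t);x=M.T@rot(s["ee_rot"])[:2,0];th=np.arctan2(x[0],x[1])
h=np.array([.029,.071]);d=h-p;print(p,np.degrees(th),"d,r",d@x,d@[np.cos(th),-np.sin(th)],s["qpos"][5])
E
```

```text
clock: 8.17
position: [0.4894, 0.1238, 0.0589]
ee_rot: [0.001, 0.951, 0.308, -0.0]
contact_force: [-1.0, -4.1, 0.4]
width: 0.0
gripper_force: 1.8
clock: 8.5
position: [0.5051, 0.1409, 0.0586]
ee_rot: [0.001, 0.998, 0.068, -0.001]
contact_force: [-3.0, -2.3, 0.3]
width: 0.0001
gripper_force: 1.8
[-0.0062  0.1058] 69.30341528171712 d,r 0.02058554236657918 0.045024537083732066 1.5754806373926187
```

```bash
python3 -m handwheel '[{"translation":[0.0057,-0.002,0],"angular":[0,0,7],"hand":1},{"translation":[0.0057,-0.002,0],"angular":[0,0,7],"hand":1},{"translation":[0.0055,-0.002,0],"angular":[0,0,6.5],"hand":1},{"translation":[0,0,0],"angular":[0,0,0],"hand":1}]'
python3 -m handwheel '[{"translation":[0.001,0,0],"angular":[0,0,0],"hand":1},{"translation":[0.001,0,0],"angular":[0,0,0],"hand":1}]'
python3 -m handwheel '[{"translation":[0.001,0,0],"angular":[0,0,0],"hand":1},{"translation":[0.001,0,0],"angular":[0,0,0],"hand":1}]'
```

```text
clock: 8.83
position: [0.5228, 0.1477, 0.0583]
ee_rot: [0.0, 0.994, -0.109, -0.001]
contact_force: [-1.9, -1.3, 0.9]
width: 0.0
gripper_force: 1.1
clock: 9.0
position: [0.5228, 0.1477, 0.0582]
ee_rot: [-0.0, 0.994, -0.108, -0.002]
contact_force: [-7.4, 1.2, 5.4]
width: -0.0001
gripper_force: 3.8
clock: 9.17
position: [0.5229, 0.1477, 0.0582]
ee_rot: [-0.0, 0.994, -0.108, -0.004]
contact_force: [-10.2, 2.2, 8.9]
width: 0.0001
gripper_force: 5.6
```

```bash
python3 -m handwheel '[{"translation":[-0.008,0,0],"angular":[0,0,0],"hand":1},{"translation":[-0.012,0,0],"angular":[0,0,0],"hand":1},{"translation":[0,0,-0.02],"angular":[0,0,0],"hand":1},{"translation":[0,0,-0.035],"angular":[0,0,0],"hand":1},{"translation":[0,0,-0.035],"angular":[0,0,0],"hand":1},{"translation":[-0.03,0,-0.035],"angular":[0,0,0],"hand":1},{"translation":[-0.035,0,-0.035],"angular":[0,0,0],"hand":1},{"translation":[-0.035,0,-0.03],"angular":[0,0,0],"hand":1},{"translation":[0,0,0],"angular":[0,0,0],"hand":1},{"translation":[0,0,0],"angular":[0,0,0],"hand":1}]'
python3 - <<'E'
from h import *
s=manip.get_state(); w=manip.get_image("wrist")[:,:,::-1]; tp=manip.get_image("top")[:,:,::-1]
np.save("w4.npy",np.r_[s["position"],s["ee_rot"]])
c=cv2.resize(tp[165:335,185:475],(640,375),interpolation=cv2.INTER_CUBIC)[:200+175]
cv2.imwrite("pics/w4.png",np.vstack([cv2.resize(w,(480,300)),cv2.resize(c,(480,281))]))
cv2.imwrite("pics/w4full.png",w)
E
```

```text
clock: 10.0
position: [0.4214, 0.1711, 0.2382]
ee_rot: [-0.001, 0.994, -0.108, 0.003]
contact_force: [0.3, -0.7, -0.1]
width: 0.0003
gripper_force: 0.0
```

View pics/w4.png

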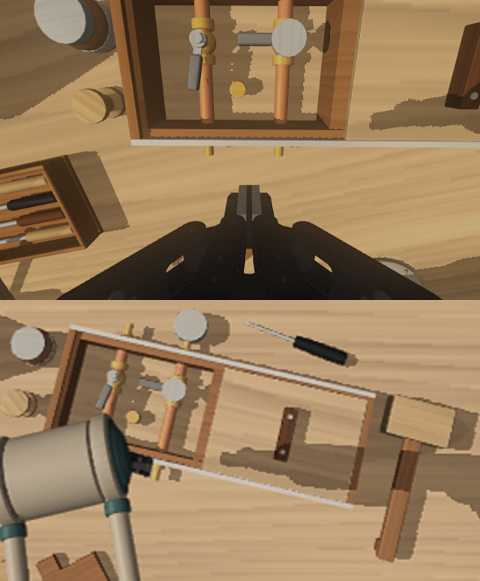

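The cover is over the deck against its end. The marked lever, from the disc at (289,37) to its tip at (239,39), lies across its pipe. The plain handle and the plug haven't moved. I'll check the angle numerically before handing in.

```bash
python3 - <<'E'
from h import *
v=np.load("w4.npy");C=cam("wrist",{"position":v[:3],"ee_rot":v[3:]})
a=np.radians(-12.85);M=np.array([[np.cos(a),-np.sin(a)],[np.sin(a),np.cos(a)]]);t=np.array([.4876,.0363])
k=640/480
for n,p,z in[("disc",(289,37),.077),("tip",(239,39),.072),("nut",(197,41),.077),("ptip",(194,88),.072),("plug",(237,89),.036),("coveredge",(347,70),.09)]: print(n,M.T@(ray(C,np.array(p)*k,z)[:2]-t))
for d in(80,85,90):
  th=np.radians(d);print(d,proj(C,np.r_[M@([.029,.071]+.062*np.array([-np.cos(th),np.sin(th)]))+t,.072])/k)
im=cv2.imread("pics/w4full.png")[0:130,270:470];cv2.imwrite("pics/w4c.png",cv2.resize(im,None,fx=4,fy=4,interpolation=cv2.INTER_CUBIC))
E
```

```text
disc [0.0293 0.0711]
tip [0.0274 0.1305]
nut [0.0242 0.1803]
ptip [-0.0303  0.1885]
plug [-0.0329  0.1352]
coveredge [-0.0073  0.0027]
80 [237.7767  47.2519]
85 [237.1667  42.4339]
90 [236.9396  37.5255]
```

View pics/w4c.png

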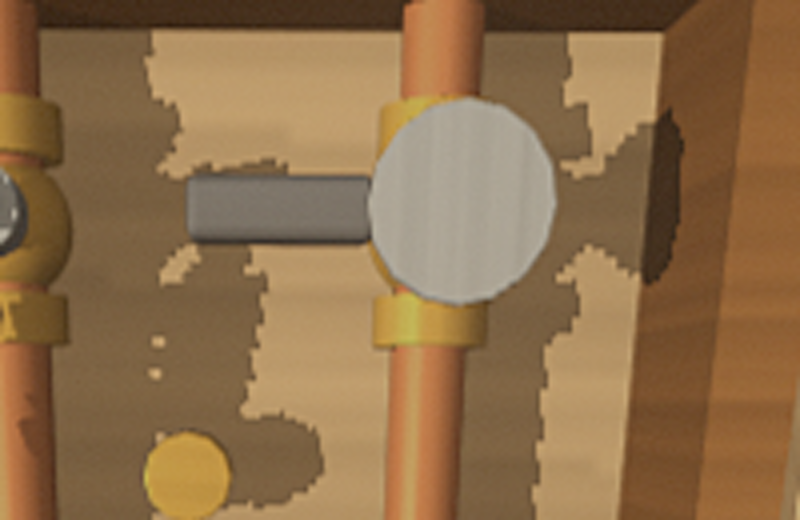

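The lever's edges run level across the pipe and parallel to the bay's end wall, so it is on the stop. The cover hit a hard stop with the fingertips at box y -0.110, where -0.111 was expected. Handing in.

```bash
python3 -c "
from rig import manip
print(manip.sign_off())"
```

```text
the job is handed in; nothing more can be done
None
```

The cover is pushed fully aside over the deck against its end stop, the marked valve is shut square on its stop, nothing else was seen to move, and the job was handed in at about 10 s with the arm clear.

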